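# Clamp a power module in its test nest and release it

### The job

Push the finned power module along the bench into the test nest until it is fully home against the back stop, then swing the toggle clamp over so that its rubber foot holds the module down by itself, with the robot off everything, for two seconds. Then swing the clamp fully back open and leave the module sitting home in the nest; leave the solder spool, the screwdriver and the pot of brass wool beside it where they are.

Things in the scene. Friction and masses are not known exactly. Their poses are not given: they have to be found in the camera images.
- module: loose finned aluminium power module, 120 long (its x) x 80 wide (its y) x 32 mm high, about 0.38 kg (varies); flat land 34 wide along the middle of its top, fins either side; too wide to grip safely, meant to be pushed. Origin: centre of its underside. +x is its contact end (black strip), which goes first into the nest and already faces it roughly.
- nest: fixed aluminium test nest (mm). Origin: on the bench at the pocket's centre, where the module's origin is when fully home; +x runs from the open mouth to the back stop. The bench is its floor. Two side rails 20 high, inner faces y = +-44, x = -60 to 60, flared at the mouth to about y = +-78 at x = -95. Stop face at x = 60, 28 high.
- clamp (a joint): toggle clamp, a rigid L of steel arm and black handle at 90 degrees, turning in the nest's x-z plane. 0: fully back, arm up (leaning 5 degrees to +x), handle lying to +x. 1.66: arm level over the pocket to -x, handle upright (about 1.64 on a module; stop at 1.73). A damped over-centre spring throws it by itself from 0.83 to either end: about 6 N at the arm's or handle's end moves it off.
- pivot (a point): the clamp's hinge axis, parallel to the nest's y, at x = 125, z = 65 mm in the nest's frame, between two upright bracket cheeks up to 84 high (x = 100 to 154, y = +-17; the pin reaches y = +-20)
- clamp_end (a point): end of the clamp arm, 135 mm from the pivot. The arm is a bar 18 wide and 14 thick, centred on the line from pivot to this point
- handle_end (a point): end of the clamp handle, 130 mm from the pivot. Handle: 12 thick and 18 wide to 50 from the pivot, then a round grip 20 in diameter, centred on the line from pivot to this point
- clamp_foot (a point): round rubber foot, diameter 24 mm, 10 high, under the clamp arm on a spindle (115 along the arm from the pivot, sole 35 off the arm's centre line). Point: centre of the sole, which faces to -x of the nest when the clamp is back and down when it is closed.
- spool: bystander: solder spool, diameter 58, height 36 mm; origin: centre of its underside
- screwdriver: bystander: screwdriver lying down, 180 mm long (along its x, handle to -x), handle 26 mm thick; origin: under its middle
- cleaner: bystander: round steel pot of brass wool, diameter 68, height 40 mm; origin: centre of its underside
Not all that is in view belongs to the job. Leave any pink or purple look-alike of the module alone.

How it is judged:
By the outcome, as a careful person would: the job done as asked, in the order asked, and still so for the second after the job is handed in, with the robot touching nothing.
It also fails if it takes over 72 s, if anything falls off the work surface, if the arm or the gripper's body presses on something with over 40 N, if the wrist force passes 120 N, or if a joint passes its speed limit or range.

### The arm

A 6-joint arm with a two-finger parallel gripper is mounted at the origin on the work surface. World frame = base frame: x ahead of the robot, y to its left, z up, the work surface at z = 0. Lengths are in m, angles in degrees, forces in N, time in s.
With the tool pointing down it reaches from about 0.15 to 0.775 m from the base axis. Payload 6.1 kg.
Tool frame: the origin (TCP) lies midway between the tips of the shut fingers; the grasp point (between the pads) lies 19 mm behind it (r.grip_depth is the z of the grasp point in the tool frame, in m); z points along the fingers, y is the line along which they close (so a half turn about z gives the same grasp; the last joint's range is limited). The gripper opens to 85 mm and grips with 20 to 120 N. Pads are 22 mm wide; open, the fingers measure 114 mm over their backs; the gripper's body (76 mm by 85 mm) begins 54 mm behind the grasp point. The pads swing forward as they close: fully open they stand 13 mm farther back than shut.
Start: joints at [-73.167, 7.208, -2.269, 80.523, 0, 90], TCP at [0.152, -0.502, 0.231] pointing down, gripper open.
Joint ranges: [-155.77, 155.77], [-54.66, 111.73], [-72.52, 77.12], [-102.08, 115.82], [-83.92, 84.16], [-180, 180]. Speed limits (degrees/s): [136.94, 136.94, 172.46, 180, 180, 180].

### API

Orientations are given as a 3x3 rotation matrix whose columns are the frame's x, y, z axes.
In Python, from rig import r gives the robot as it stands.
- The arm moves only by the tool arm_command, never from a script. Its argument "commands" is a list of rows, each an object of numbers: "x", "y", "z": the shift along the tool's x, y, z in units of 150 mm (1.0 is 150 mm); "ax", "ay", "az": the turn, a rotation vector about the tool's x, y, z in units of pi/2 rad (1.0 is pi/2 rad); "claw": the finger opening in mm, from 0 to 85.4. A call has 1 to 20 rows; each row is the pose to reach, as a shift and turn from the pose commanded when the call began, along the tool's axes at that moment; what a row does not reach only later rows make up. A row lasts 1/12 s, in which the tool goes at most 41.7 mm and 7.16 degrees, less where a joint would pass 70% of its speed; a pose out of reach is approached as far as the arm can. A call with a number of a shift or a turn outside -1 to 1 is refused whole. A call with a gripper value outside its range is refused whole. The fingers move at their own pace and stop on an object; "grip_force" is the grip in N (left out, the last holds). Time passes only in rows, so rows that repeat a pose let the fingers close. It gives the time, the measured TCP pose, the force, the opening and the grip force at its end, in the units of the state.
- r.sense(): the state, without advancing time (a new reading comes with each control period).
- r.snapshot(name): name is "side" or "top"; returns a dict with "frame" (480x640x3 uint8, blue, green, red), "z_map" (480x640 float32, m along the optical axis (not along the pixel's ray), 0 where there is no reading), "intrinsics" (3x3 intrinsics, pixels), "R" (3x3) and "t" (3): a world point X has camera coordinates R X + t. Camera axes: x right, y down, z forward; pixel columns grow to the right and rows downward; lengths in m; the calibration is good to about 2 mm. A picture is of the moment at which its call begins.
- r.hand_in(): hands the job in; it is judged then, once.
The state is a dict: "t": time; "qpos": joint angles; "dq": joint speeds; "joint_torque": joint torques, N m; "tool_pos": TCP position; "ee_rot": TCP orientation; "force": force on the tool from outside, world axes, zero at the start; "ft_torque": the same for the moment, N m; "gripper_width": finger opening in m; "grip_force": force on a finger pad.
Only numpy, scipy, OpenCV 4.12 (cv2) and the standard library are available. Lean on these libraries where they do the work, as an engineer would, in place of code of your own. Each camera call takes 0.05 s, during which the arm holds its last target. There are 200 camera calls.

## Working session

There is one attempt and no reset: what is moved stays moved. The work goes in short steps, Python scripts to look and compute and a tool call to move; the robot and the scene stay as the last step left them, time stands still between calls to the robot, and variables do not carry over. Pictures are saved under pics/ and viewed, at most 10 in all, crops included, and the job is handed in when it is done.

Besides the shell and the picture viewer there is one more tool, called as name(argument=value, ...) on one line, values as JSON. arm_command: Moves the arm, as the interface text tells. Shifts and turns lie within -1 to 1; 1 stands for 150 mm of shift or pi/2 rad of turn. Its arguments: {"type":"object","properties":{"commands":{"type":"array","items":{"type":"object","properties":{"x":{"type":"number","minimum":-1,"maximum":1},"y":{"type":"number","minimum":-1,"maximum":1},"z":{"type":"number","minimum":-1,"maximum":1},"ax":{"type":"number","minimum":-1,"maximum":1},"ay":{"type":"number","minimum":-1,"maximum":1},"az":{"type":"number","minimum":-1,"maximum":1},"claw":{"type":"number"}}}},"grip_force":{"type":"number"}},"required":["commands"]}

```bash
mkdir -p pics; ls; python3 - <<'E'
from rig import r
import cv2,numpy as np
for n in("top","side"):
    s=r.snapshot(n); cv2.imwrite(f"pics/{n}0.png",s["frame"]); np.savez(f"{n}0.npz",**s)
    print(n,s["intrinsics"].tolist(),s["R"].round(3).tolist(),s["t"].round(3).tolist())
print(r.sense())
E
```

```text
pics
top [[528.522631817035, 0.0, 310.8611836399976], [0.0, 528.522631817035, 241.69568028882884], [0.0, 0.0, 1.0]] [[0.0, -1.0, 0.012], [-0.997, -0.001, -0.074], [0.074, -0.012, -0.997]] [-0.101, 0.459, 1.299]
side [[583.1041182827153, 0.0, 317.76300605921017], [0.0, 583.1041182827153, 233.57659741320978], [0.0, 0.0, 1.0]] [[0.997, -0.082, -0.005], [-0.052, -0.584, -0.81], [0.064, 0.808, -0.586]] [-0.476, 0.1, 1.347]
{'t': 0.1, 'qpos': array([-7.31676485e+01,  7.23776426e+00, -2.31875779e+00,  8.05238108e+01,
        1.03542209e-03,  8.99994531e+01]), 'dq': array([-0.01244783, -0.09925798,  0.14439811,  0.05461819, -0.12975852,
       -0.04142262]), 'joint_torque': array([-1.71643533e-03, -4.36903346e+01,  3.53604734e+01,  1.37930556e-02,
       -1.30799017e-05, -5.05683047e-06]), 'tool_pos': array([ 0.15192778, -0.5021657 ,  0.23062166]), 'ee_rot': array([[ 9.57153389e-01,  2.89581142e-01, -3.88703867e-04],
       [ 2.89581402e-01, -9.57152442e-01,  1.34723463e-03],
       [ 1.80848889e-05, -1.40207161e-03, -9.99999017e-01]]), 'force': array([ 0.15783063,  0.08658739, -0.03782408]), 'ft_torque': array([-0.00570907, -0.03086624,  0.00243855]), 'grip_force': 0.0, 'gripper_width': 0.08536292512360112}
```

View pics/top0.png

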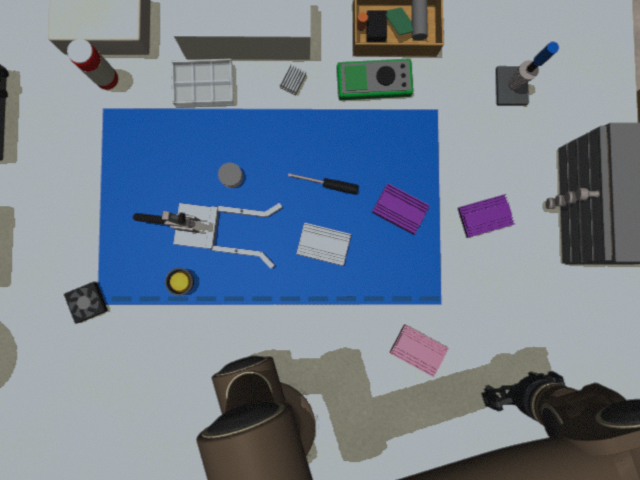

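View pics/side0.png

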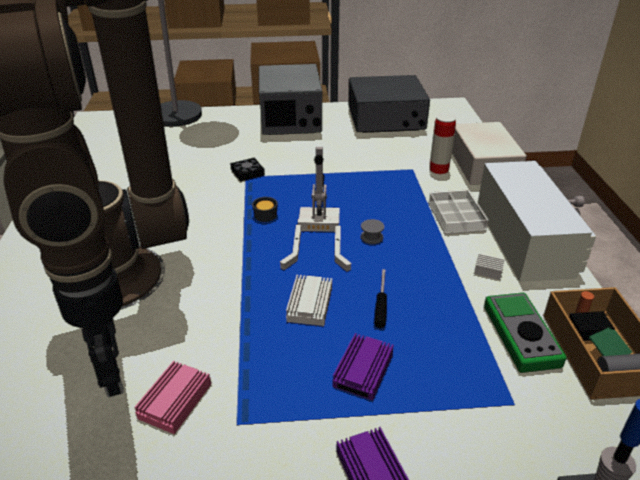

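The top view shows the silver module at (324,244). The nest is to its left: rails at rows 210 and 250, stop block and clamp near (195,225), handle to the left ending at (135,217). The spool is at (230,175), the pot at (180,281), the screwdriver at (325,183) and the purple look-alike at (400,208). So nest +x is roughly world +y.

```bash
cat > h.py <<'E'
import numpy as np,cv2
def cloud(s):
    K,R,t,z=s["intrinsics"],s["R"],s["t"],s["z_map"]
    v,u=np.mgrid[:480,:640]
    c=np.stack([(u-K[0,2])/K[0,0]*z,(v-K[1,2])/K[1,1]*z,z],-1)
    return (c-t)@R          # world = R^T (c - t)
def ray(s,uv,h):            # pixels onto plane z=h
    K,R,t=s["intrinsics"],s["R"],s["t"]
    uv=np.atleast_2d(uv).astype(float)
    d=np.c_[(uv-K[:2,2])/[K[0,0],K[1,1]],np.ones(len(uv))]@R
    o=-R.T@t
    return o+d*((h-o[2])/d[:,2])[:,None]
def blobs(s,box,lo=60):     # non-blue blobs inside pixel box
    b=s["frame"].astype(int); u0,v0,u1,v1=box
    m=((b[...,0]-b[...,2])<lo).astype(np.uint8); k=np.zeros_like(m); k[v0:v1,u0:u1]=1
    return m*k
E
python3 - <<'E'
from h import *
s=dict(np.load("top0.npz")); W=cloud(s); b=s["frame"]
print("cam",-s["R"].T@s["t"])
m=blobs(s,(105,112,436,294))
n,l,st,c=cv2.connectedComponentsWithStats(m)
for i in range(1,n):
    if st[i,4]<60: continue
    p=W[l==i]; p=p[np.isfinite(p).all(1)]
    cn,_=cv2.findContours((l==i).astype(np.uint8),0,2); 
    print(i,st[i],c[i].round(1),"z pct",np.percentile(p[:,2],[5,50,95,99]).round(4),"med xy",np.median(p[:,:2],0).round(4))
    for h in(0.0,.02,.032):
        q=ray(s,cn[0][:,0],h)[:,:2].astype(np.float32); R=cv2.minAreaRect(q*1000); print("   h",h,np.round(R[0],1),np.round(R[1],1),round(R[2],2))
mat=W[120:160,120:200,2]; print("mat z",np.median(mat),mat.std())
u=W[180:260,120:290]; 
for v,name in((203,'r'),):pass
for k in range(1,n):
    if st[k,4]>1500:
        p=W[l==k]; 
        for z0,z1 in((.012,.024),(.024,.03),(.03,.05),(.05,.09),(.09,.25)):
            q=p[(p[:,2]>z0)&(p[:,2]<z1)]
            if len(q)>10: R=cv2.minAreaRect((q[:,:2]*1000).astype(np.float32)); print(k,z0,len(q),np.round(R[0],1),np.round(R[1],1),round(R[2],2))
big=cv2.resize(b[160:310,110:370],None,fx=3,fy=3,interpolation=cv2.INTER_CUBIC); cv2.imwrite("pics/crop0.png",big)
E
```

```text
cam [ 0.36216879 -0.08540339  1.33021938]
1 [218 163  26  25 499] [230.5 174.9] z pct [0.0014 0.0353 0.0405 0.0437] med xy [0.6234 0.0988]
   h 0.0 [630.8 102.6] [67.3 57.6] 45.06
   h 0.02 [626.8  99.8] [66.3 56.7] 45.06
   h 0.032 [624.4  98.1] [65.7 56.2] 45.06
2 [288 173  71  21 445] [331.8 184. ] z pct [0.0032 0.0216 0.0281 0.0308] med xy [ 0.6026 -0.1613]
   h 0.0 [ 612.6 -131.4] [181.7  25.1] 77.47
   h 0.02 [ 608.8 -130.7] [179.   24.8] 77.47
   h 0.032 [ 606.5 -130.3] [177.3  24.5] 77.47
3 [ 372  184   57   51 1611] [400.4 208.6] z pct [0.0162 0.0295 0.0355 0.0379] med xy [ 0.541  -0.3238]
   h 0.0 [ 544.9 -328.9] [123.3  85.6] 61.77
   h 0.02 [ 542.2 -325.3] [121.4  84.3] 61.77
   h 0.032 [ 540.5 -323.1] [120.3  83.5] 61.77
4 [ 133  203  150   65 2873] [203.9 226.1] z pct [0.0028 0.0186 0.186  0.1998] med xy [0.5002 0.177 ]
   h 0.0 [500.1 164.5] [369.4 163.6] 82.58
   h 0.02 [498.1 160.8] [363.8 161.2] 82.58
   h 0.032 [496.8 158.5] [360.5 159.7] 82.58
5 [ 297  223   54   43 1608] [323.5 243.9] z pct [0.0153 0.0296 0.0353 0.0382] med xy [ 0.4523 -0.1312]
   h 0.0 [ 454.8 -
[... 188 characters left out ...]
8] med xy [0.3613 0.2206]
   h 0.0 [362.6 228.8] [62.4 70.1] 0.03
   h 0.02 [362.6 224.1] [61.5 69.1] 0.03
   h 0.032 [362.6 221.2] [60.9 68.4] 0.03
mat z 0.0009871112818541049 0.0994522320242
3 0.012 398 [ 542.3 -324.4] [119.9  81.6] 61.74
3 0.024 434 [ 542.5 -324.3] [116.2  79.6] 61.59
3 0.03 732 [ 542.  -323.5] [115.5  79.6] 62.25
4 0.012 748 [489.7 109.7] [252.7 161. ] 83.36
4 0.024 236 [499.8  94.9] [202.1 141.4] 80.24
4 0.03 66 [502.2 184.4] [93.1 95.4] 82.63
4 0.05 463 [502.4 252.5] [151.5  39.5] 89.52
4 0.09 231 [503.  200.8] [49.6 23. ] 78.46
5 0.012 504 [ 453.9 -131.1] [119.3  80.2] 76.09
5 0.024 294 [ 453.8 -131.5] [115.8  79.3] 75.89
5 0.03 755 [ 453.8 -131. ] [115.7  78.6] 76.12
```

View pics/crop0.png

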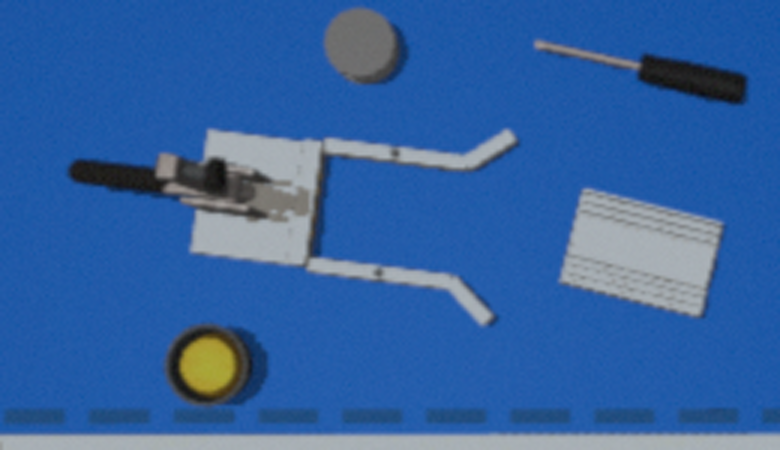

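The crop confirms the layout. The upper rail's inner edge runs from (325,153) to (462,168), the lower one from (313,258) to (452,275), and the stop face is the line from (322,150) to (310,262). The module's left end is tilted up a few degrees more than the nest. Next I'll fit the nest.

```bash
cat > plan.py <<'E'
from h import *
s=dict(np.load("top0.npz")); m=blobs(s,(105,112,436,294)).astype(bool); f=s["frame"].astype(float); d=f[...,0]-f[...,2]
def sub(a,i,th):  # crossing between i and i+1
    return i+(th-a[i])/(a[i+1]-a[i])
th=60
up,lo=[],[]
for u in range(224,262):
    col=d[:,u]; v=231
    while col[v-1]>th: v-=1
    up.append((u,sub(col,v-1,th)))
    v=231
    while col[v+1]>th: v+=1
    lo.append((u,sub(col,v,th)))
st=[]
for v in range(216,242):
    row=d[v]; u=235
    while row[u-1]>th: u-=1
    st.append((sub(row,u-1,th),v))
U=ray(s,up,0.0)[:,:2];L=ray(s,lo,.02)[:,:2];S=ray(s,st,0.0)[:,:2]
def fit(P):
    a=cv2.fitLine(P.astype(np.float32),cv2.DIST_HUBER,0,.001,.001).ravel(); return a[2:],a[:2]
for n,P in(("up",U),("lo",L),("stop",S)):
    c,v=fit(P); print(n,c.round(4),np.degrees(np.arctan2(v[1],v[0])).round(2))
cu,vu=fit(U);cl,vl=fit(L);cs,vs=fit(S)
vu*=np.sign(vu[1]);vl*=np.sign(vl[1]);vs*=np.sign(vs[0])
ex=vu+vl+np.array([-vs[1],vs[0]]); ex/=np.linalg.norm(ex); ey=np.array([-ex[1],ex[0]])
yu,yl=cu@ey,cl@ey; print("rail gap",yl-yu)
o=ex*(cs@ex-.06)+ey*(yu+yl)/2
print("nest",o.round(4),"yaw",np.degrees(np.arctan2(ex[1],ex[0])).round(2))
E
python3 plan.py
```

```text
up [0.5299 0.0718] 82.92
lo [0.4405 0.0661] 82.81
stop [0.4894 0.1374] -6.93
rail gap 0.088035494
nest [0.4862 0.0773] yaw 82.93
```

arm_command(commands=[{"x":1.0,"y":-0.54,"z":0.3,"claw":40},{"x":1.0,"y":-0.54,"z":0.3,"claw":40},{"x":1.0,"y":-0.54,"z":0.3,"claw":40},{"x":1.0,"y":-0.54,"z":0.3,"claw":40},{"x":1.0,"y":-0.54,"z":0.3,"claw":40},{"x":1.0,"y":-0.54,"z":0.3,"claw":40}])

```text
invalid input at $.commands[0]: expected keys x, y, z, ax, ay, az, claw
```

arm_command(commands=[{"x":1.0,"y":-0.54,"z":0.3,"az":-0.658},{"x":1.0,"y":-0.54,"z":0.3,"az":-0.658},{"x":1.0,"y":-0.54,"z":0.3,"az":-0.658},{"x":1.0,"y":-0.54,"z":0.3,"az":-0.658},{"x":1.0,"y":-0.54,"z":0.3,"az":-0.658},{"x":1.0,"y":-0.54,"z":0.3,"az":-0.658},{"x":1.0,"y":-0.54,"z":0.3,"az":-0.658},{"x":1.0,"y":-0.54,"z":0.3,"az":-0.658},{"x":1.0,"y":-0.54,"z":0.3,"az":-0.658},{"x":1.0,"y":-0.54,"z":0.3,"az":-0.658},{"x":1.0,"y":-0.54,"z":0.3,"az":-0.658}])

```text
invalid input at $.commands[0]: expected keys x, y, z, ax, ay, az, claw
```

```bash
cat > go.py <<'E'
from rig import r
import numpy as np
from scipy.spatial.transform import Rotation as Ro
O=np.array([.4862,.0773]); Y=np.radians(82.9)
ex=np.array([np.cos(Y),np.sin(Y)]); ey=np.array([-ex[1],ex[0]])
def rows(targets):
    """targets in nest frame: (x,y,z mm, yaw deg rel. nest of tool x), tool down -> tool units"""
    s=r.sense(); R=s["ee_rot"]; p=s["tool_pos"]
    q=np.r_[O,0]; rel=p-q
    print("t",round(s["t"],2),"now nest",(rel[:2]@ex*1e3).round(1),(rel[:2]@ey*1e3).round(1),(p[2]*1e3).round(1),"yaw",(np.degrees(np.arctan2(R[1,0],R[0,0])-Y)).round(2),"F",(s["force"][:2]@ex).round(1),(s["force"][:2]@ey).round(1),s["force"][2].round(1),"w",s["gripper_width"].round(4),"q",s["qpos"].round(0))
    for x,y,z,a in targets:
        P=np.r_[O+(x*ex+y*ey)/1e3,z/1e3]; c,d=np.cos(Y+np.radians(a)),np.sin(Y+np.radians(a))
        T=np.array([[c,d,0],[d,-c,0],[0,0,-1.]])
        sh=R.T@(P-p)/.15; w=Ro.from_matrix(R.T@T).as_rotvec()/(np.pi/2)
        print((x,y,z,a),"sh",sh.round(3),"w",w.round(3))
E
python3 - <<'E'
from go import *
a=np.radians(-6.9); b=86
rows([(-211.5-b*np.cos(a),6.9-b*np.sin(a),z,-6.9) for z in (120,10)])
E
```

```text
Traceback (most recent call last):
  File "go.py", line 10, in rows
    print("t",round(s["t"],2),"now nest",(rel[:2]@ex*1e3).round(1),(rel[:2]@ey*1e3).round(1),(p[2]*1e3).round(1),"yaw",(np.degrees(np.arctan2(R[1,0],R[0,0])-Y)).round(2),"F",(s["force"][:2]@ex).round(1),(s["force"][:2]@ey).round(1),s["force"][2].round(1),"w",s["gripper_width"].round(4),"q",s["qpos"].round(0))
                                                                                                                                                                                                                                                                   ^^^^^^^^^^^^^^^^^^^^^^^^
AttributeError: 'float' object has no attribute 'round'
```

arm_command(commands=[{"x":1.0,"y":-0.54,"z":0.3,"ax":0,"ay":0,"az":0,"claw":40},{"x":1.0,"y":-0.54,"z":0.3,"ax":0,"ay":0,"az":0,"claw":40},{"x":1.0,"y":-0.54,"z":0.3,"ax":0,"ay":0,"az":0,"claw":40},{"x":1.0,"y":-0.54,"z":0.3,"ax":0,"ay":0,"az":0,"claw":40},{"x":1.0,"y":-0.54,"z":0.3,"ax":0,"ay":0,"az":0,"claw":40},{"x":1.0,"y":-0.54,"z":0.3,"ax":0,"ay":0,"az":0,"claw":40}])

```text
t: 0.6
tool_pos: [0.2732, -0.3791, 0.1852]
ee_rot: [[0.956, 0.294, -0.001], [0.294, -0.956, 0.002], [-0.0, -0.002, -1.0]]
force: [0.1, -0.7, -0.2]
gripper_width: 0.0397
grip_force: 0.0
```

arm_command(commands=[{"x":1.0,"y":-0.54,"z":0.3,"ax":0,"ay":0,"az":-0.658,"claw":40},{"x":1.0,"y":-0.54,"z":0.3,"ax":0,"ay":0,"az":-0.658,"claw":40},{"x":1.0,"y":-0.54,"z":0.3,"ax":0,"ay":0,"az":-0.658,"claw":40},{"x":1.0,"y":-0.54,"z":0.3,"ax":0,"ay":0,"az":-0.658,"claw":40},{"x":1.0,"y":-0.54,"z":0.3,"ax":0,"ay":0,"az":-0.658,"claw":40},{"x":1.0,"y":-0.54,"z":0.3,"ax":0,"ay":0,"az":-0.658,"claw":40},{"x":1.0,"y":-0.54,"z":0.3,"ax":0,"ay":0,"az":-0.658,"claw":40},{"x":1.0,"y":-0.54,"z":0.3,"ax":0,"ay":0,"az":-0.658,"claw":40},{"x":1.0,"y":-0.54,"z":0.3,"ax":0,"ay":0,"az":-0.658,"claw":40},{"x":1.0,"y":-0.54,"z":0.3,"ax":0,"ay":0,"az":-0.658,"claw":40}])

```text
t: 1.43
tool_pos: [0.3921, -0.2617, 0.1415]
ee_rot: [[0.241, 0.97, -0.0], [0.97, -0.241, -0.001], [-0.0, 0.0, -1.0]]
force: [0.1, 0.2, 0.1]
gripper_width: 0.0403
grip_force: 0.0
```

```bash
sed -i 's/s\["gripper_width"\].round(4)/round(float(s["gripper_width"]),4)/' go.py
python3 - <<'E'
from go import *
a=np.radians(-6.9); b=86
rows([(-211.5-b*np.cos(a),6.9-b*np.sin(a),z,-6.9) for z in (120,10)])
E
```

```text
t 1.43 now nest -348.1 51.5 141.5 yaw -6.87 F 0.2 -0.1 0.1 w 0.0403 q [-34.   2. -19.  69.  -0.  70.]
(np.float64(-296.87713140593235), np.float64(17.231768139779653), 120, -6.9) sh [0.366 0.186 0.143] w [0. 0. 0.]
(np.float64(-296.87713140593235), np.float64(17.231768139779653), 10, -6.9) sh [0.367 0.186 0.877] w [0. 0. 0.]
```

arm_command(commands=[{"x":0.36,"y":0.186,"z":0.14,"ax":0,"ay":0,"az":0,"claw":40},{"x":0.36,"y":0.186,"z":0.14,"ax":0,"ay":0,"az":0,"claw":40},{"x":0.36,"y":0.186,"z":0.3,"ax":0,"ay":0,"az":0,"claw":40},{"x":0.36,"y":0.186,"z":0.5,"ax":0,"ay":0,"az":0,"claw":40},{"x":0.36,"y":0.186,"z":0.7,"ax":0,"ay":0,"az":0,"claw":40},{"x":0.36,"y":0.186,"z":0.85,"ax":0,"ay":0,"az":0,"claw":40},{"x":0.36,"y":0.186,"z":0.86,"ax":0,"ay":0,"az":0,"claw":40},{"x":0.36,"y":0.186,"z":0.86,"ax":0,"ay":0,"az":0,"claw":40}])

```text
t: 2.1
tool_pos: [0.4313, -0.2151, 0.0115]
ee_rot: [[0.243, 0.97, -0.003], [0.97, -0.243, 0.001], [0.0, -0.003, -1.0]]
force: [0.8, 0.8, -0.1]
gripper_width: 0.0402
grip_force: 0.0
```

```bash
python3 - <<'E'
from go import *
# parabola: module centre from x=-211.5,y=6.9 (yaw -6.9) to x=-98,y=0, then straight; tool 71 mm behind centre
T=[]
for x in (-211.5,-190,-170,-150,-130,-115,-98):
    y=6.9*((x+98)/113.5)**2; a=np.arctan(2*6.9*(x+98)/113.5**2)
    T.append((round(x-71*np.cos(a),1),round(y-71*np.sin(a),1),10,round(np.degrees(a),1)))
rows(T)
E
```

```text
t 2.1 now nest -297.0 18.4 11.5 yaw -6.95 F 0.9 -0.7 -0.1 w 0.0402 q [-27.   8. -29.  52.  -0.  78.]
(np.float64(-282.0), np.float64(15.5), 10, np.float64(-6.9)) sh [0.101 0.007 0.01 ] w [-0.002 -0.    -0.001]
(np.float64(-260.7), np.float64(11.5), 10, np.float64(-5.6)) sh [0.246 0.016 0.01 ] w [-0.002 -0.    -0.015]
(np.float64(-240.8), np.float64(8.2), 10, np.float64(-4.4)) sh [0.38  0.022 0.01 ] w [-0.002 -0.    -0.028]
(np.float64(-220.9), np.float64(5.4), 10, np.float64(-3.2)) sh [0.514 0.025 0.01 ] w [-0.002 -0.    -0.042]
(np.float64(-201.0), np.float64(3.0), 10, np.float64(-2.0)) sh [0.648 0.024 0.01 ] w [-0.002 -0.    -0.055]
(np.float64(-186.0), np.float64(1.4), 10, np.float64(-1.0)) sh [0.748 0.023 0.01 ] w [-0.002 -0.    -0.066]
(np.float64(-169.0), np.float64(0.0), 10, np.float64(0.0)) sh [0.862 0.018 0.01 ] w [-0.002 -0.    -0.077]
```

arm_command(commands=[{"x":0.04,"y":0.003,"z":0,"ax":0,"ay":0,"az":0,"claw":40},{"x":0.08,"y":0.006,"z":0,"ax":0,"ay":0,"az":0,"claw":40},{"x":0.11,"y":0.007,"z":0,"ax":0,"ay":0,"az":-0.001,"claw":40},{"x":0.14,"y":0.009,"z":0,"ax":0,"ay":0,"az":-0.004,"claw":40},{"x":0.18,"y":0.012,"z":0,"ax":0,"ay":0,"az":-0.008,"claw":40},{"x":0.22,"y":0.014,"z":0,"ax":0,"ay":0,"az":-0.012,"claw":40},{"x":0.26,"y":0.017,"z":0,"ax":0,"ay":0,"az":-0.016,"claw":40},{"x":0.3,"y":0.019,"z":0,"ax":0,"ay":0,"az":-0.02,"claw":40},{"x":0.34,"y":0.02,"z":0,"ax":0,"ay":0,"az":-0.024,"claw":40},{"x":0.38,"y":0.022,"z":0,"ax":0,"ay":0,"az":-0.028,"claw":40},{"x":0.42,"y":0.023,"z":0,"ax":0,"ay":0,"az":-0.032,"claw":40},{"x":0.46,"y":0.024,"z":0,"ax":0,"ay":0,"az":-0.036,"claw":40},{"x":0.5,"y":0.025,"z":0,"ax":0,"ay":0,"az":-0.041,"claw":40},{"x":0.54,"y":0.025,"z":0,"ax":0,"ay":0,"az":-0.044,"claw":40},{"x":0.58,"y":0.025,"z":0,"ax":0,"ay":0,"az":-0.049,"claw":40},{"x":0.62,"y":0.024,"z":0,"ax":0,"ay":0,"az":-0.053,"claw":40},{"x":0.68,"y":0.024,"z":0,"ax":0,"ay":0,"az":-0.059,"claw":40},{"x":0.74,"y":0.023,"z":0,"ax":0,"ay":0,"az":-0.065,"claw":40},{"x":0.8,"y":0.021,"z":0,"ax":0,"ay":0,"az":-0.071,"claw":40},{"x":0.86,"y":0.018,"z":0,"ax":0,"ay":0,"az":-0.077,"claw":40}])

```text
t: 3.77
tool_pos: [0.4662, -0.0893, 0.0122]
ee_rot: [[0.121, 0.993, -0.0], [0.993, -0.121, 0.0], [0.0, -0.0, -1.0]]
force: [-0.7, -3.0, 3.3]
gripper_width: 0.0402
grip_force: 1.8
```

```bash
python3 - <<'E'
from go import *
from h import *
s=r.snapshot("top"); np.savez("top1.npz",**s)
cv2.imwrite("pics/crop1.png",cv2.resize(s["frame"][160:310,110:370],None,fx=3,fy=3,interpolation=cv2.INTER_CUBIC))
rows([(-169,0,10,0),(-71,0,10,0)])
E
```

```text
t 3.82 now nest -166.3 -0.6 12.1 yaw 0.23 F 1.2 0.5 0.2 w 0.04 q [-11.   8. -30.  52.   0.  86.]
(-169, 0, 10, 0) sh [-0.018 -0.004  0.014] w [-0.    -0.001  0.003]
(-71, 0, 10, 0) sh [ 0.635 -0.002  0.015] w [-0.    -0.001  0.003]
```

View pics/crop1.png

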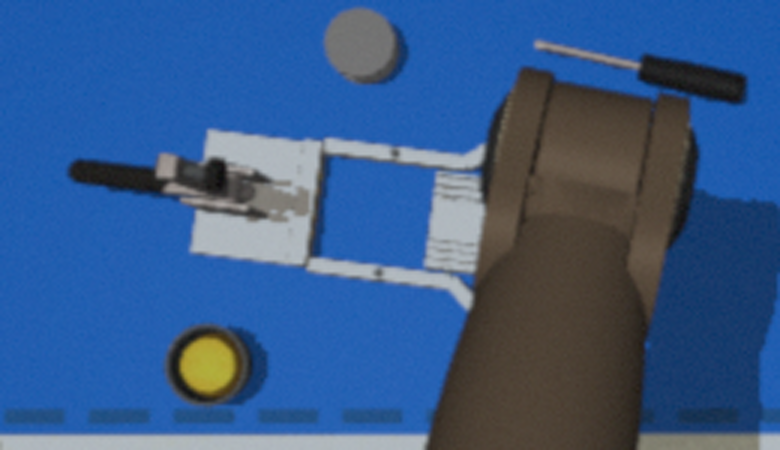

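The module's front end (crop column about 430) is entering the rails straight and centred. I'll keep pushing.

arm_command(commands=[{"x":0.04,"y":0,"z":0,"ax":0,"ay":0,"az":0.002,"claw":40},{"x":0.09,"y":0,"z":0,"ax":0,"ay":0,"az":0.002,"claw":40},{"x":0.14,"y":0,"z":0,"ax":0,"ay":0,"az":0.002,"claw":40},{"x":0.19,"y":0,"z":0,"ax":0,"ay":0,"az":0.002,"claw":40},{"x":0.24,"y":0,"z":0,"ax":0,"ay":0,"az":0.002,"claw":40},{"x":0.29,"y":0,"z":0,"ax":0,"ay":0,"az":0.002,"claw":40},{"x":0.34,"y":0,"z":0,"ax":0,"ay":0,"az":0.002,"claw":40},{"x":0.39,"y":0,"z":0,"ax":0,"ay":0,"az":0.002,"claw":40},{"x":0.44,"y":0,"z":0,"ax":0,"ay":0,"az":0.002,"claw":40},{"x":0.48,"y":0,"z":0,"ax":0,"ay":0,"az":0.002,"claw":40},{"x":0.52,"y":0,"z":0,"ax":0,"ay":0,"az":0.002,"claw":40},{"x":0.55,"y":0,"z":0,"ax":0,"ay":0,"az":0.002,"claw":40},{"x":0.57,"y":0,"z":0,"ax":0,"ay":0,"az":0.002,"claw":40},{"x":0.59,"y":0,"z":0,"ax":0,"ay":0,"az":0.002,"claw":40},{"x":0.6,"y":0,"z":0,"ax":0,"ay":0,"az":0.002,"claw":40}])

```text
t: 5.07
tool_pos: [0.4771, -0.0007, 0.0123]
ee_rot: [[0.125, 0.992, 0.0], [0.992, -0.125, -0.0], [-0.0, 0.0, -1.0]]
force: [-1.4, -2.0, -0.8]
gripper_width: 0.0399
grip_force: 0.7
```

arm_command(commands=[{"x":0.01,"y":0,"z":0,"ax":0,"ay":0,"az":0,"claw":40},{"x":0.02,"y":0,"z":0,"ax":0,"ay":0,"az":0,"claw":40},{"x":0.03,"y":0,"z":0,"ax":0,"ay":0,"az":0,"claw":40}])

```text
t: 5.32
tool_pos: [0.4776, 0.0034, 0.0123]
ee_rot: [[0.126, 0.992, -0.0], [0.992, -0.126, -0.0], [-0.0, -0.0, -1.0]]
force: [-1.1, -1.7, -0.8]
gripper_width: 0.0397
grip_force: 0.7
```

```bash
python3 -c "
from go import *
rows([(-71,0,10,0)])"
```

```text
t 5.32 now nest -74.4 -0.6 12.3 yaw -0.12 F -1.8 0.8 -0.8 w 0.0397 q [  0.   8. -30.  52.  -0.  98.]
(-71, 0, 10, 0) sh [ 0.022 -0.004  0.015] w [-0.     0.    -0.001]
```

Not home yet (force about 2 N), so I'll creep on in small steps and watch for the force to rise.

arm_command(commands=[{"x":0.01,"y":0,"z":0,"ax":0,"ay":0,"az":0,"claw":40},{"x":0.02,"y":0,"z":0,"ax":0,"ay":0,"az":0,"claw":40},{"x":0.02,"y":0,"z":0,"ax":0,"ay":0,"az":0,"claw":40}])

```text
t: 5.57
tool_pos: [0.478, 0.0061, 0.0123]
ee_rot: [[0.125, 0.992, 0.0], [0.992, -0.125, -0.001], [-0.001, 0.0, -1.0]]
force: [-0.8, -3.9, -1.3]
gripper_width: 0.0396
grip_force: 1.9
```

arm_command(commands=[{"x":0.01,"y":0,"z":0,"ax":0,"ay":0,"az":0,"claw":40},{"x":0.015,"y":0,"z":0,"ax":0,"ay":0,"az":0,"claw":40},{"x":0.015,"y":0,"z":0,"ax":0,"ay":0,"az":0,"claw":40}])

```text
t: 5.82
tool_pos: [0.478, 0.0063, 0.0123]
ee_rot: [[0.127, 0.992, -0.0], [0.992, -0.127, -0.006], [-0.006, 0.0, -1.0]]
force: [-0.6, -11.8, 0.2]
gripper_width: 0.0402
grip_force: 6.1
```

The tool has stalled against the stop at 12 N. A last light press, then back off and lift.

arm_command(commands=[{"x":0.012,"y":0,"z":0,"ax":0,"ay":0,"az":0,"claw":40},{"x":0.012,"y":0,"z":0,"ax":0,"ay":0,"az":0,"claw":40},{"x":-0.03,"y":0,"z":0,"ax":0,"ay":0,"az":0,"claw":40},{"x":-0.12,"y":0,"z":0,"ax":0,"ay":0,"az":0,"claw":40},{"x":-0.2,"y":0,"z":-0.1,"ax":0,"ay":0,"az":0,"claw":40},{"x":-0.2,"y":0,"z":-0.3,"ax":0,"ay":0,"az":0,"claw":0},{"x":-0.2,"y":0,"z":-0.55,"ax":0,"ay":0,"az":0,"claw":0},{"x":-0.2,"y":0,"z":-0.8,"ax":0,"ay":0,"az":0,"claw":0},{"x":-0.2,"y":0,"z":-1,"ax":0,"ay":0,"az":0,"claw":0},{"x":-0.2,"y":0,"z":-1,"ax":0,"ay":0,"az":0,"claw":0}])

```text
t: 6.65
tool_pos: [0.4778, -0.0207, 0.169]
ee_rot: [[0.125, 0.992, 0.011], [0.992, -0.125, 0.001], [0.002, 0.01, -1.0]]
force: [0.4, 0.3, 0.7]
gripper_width: -0.0002
grip_force: 0.0
```

```bash
python3 - <<'E'
from go import *
from h import *
for n in("side","top"):
    s=r.snapshot(n); np.savez(n+"2.npz",**s)
    if n=="side": cv2.imwrite("pics/side2.png",cv2.resize(s["frame"][130:330,220:420],None,fx=3,fy=3,interpolation=cv2.INTER_CUBIC))
rows([(-100,0,270,0),(0,0,270,0)])
E
```

```text
t 6.75 now nest -98.6 -1.6 163.7 yaw -0.09 F 0.2 -0.5 0.4 w 0.0003 q [ -3.   2. -16.  71.   0.  95.]
(-100, 0, 270, 0) sh [-0.008 -0.008 -0.709] w [ 0.002 -0.001 -0.001]
(0, 0, 270, 0) sh [ 0.658 -0.009 -0.708] w [ 0.002 -0.001 -0.001]
```

View pics/side2.png

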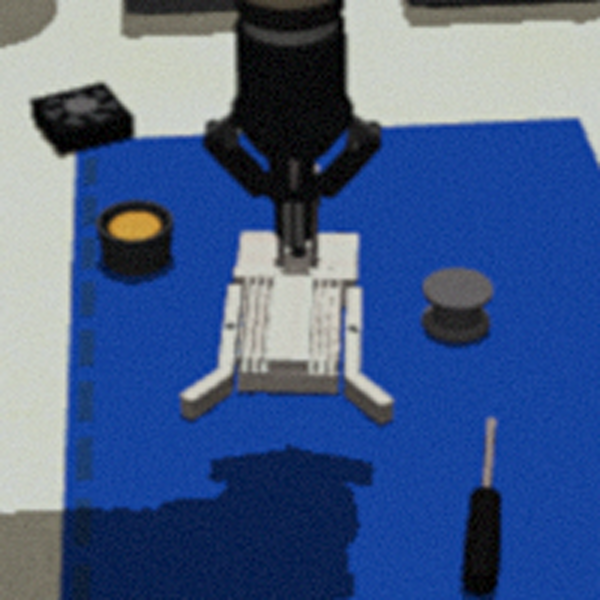

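The side view shows the module between the rails, its front edge against the stop block (row about 277) and its rear face at the rail ends (row about 375). Next I'll go over the clamp arm to its +x side.

arm_command(commands=[{"x":0,"y":-0.01,"z":-0.25,"ax":0,"ay":0,"az":0,"claw":0},{"x":0,"y":-0.01,"z":-0.5,"ax":0,"ay":0,"az":0,"claw":0},{"x":0.1,"y":-0.01,"z":-0.7,"ax":0,"ay":0,"az":0,"claw":0},{"x":0.3,"y":-0.01,"z":-0.7,"ax":0,"ay":0,"az":0,"claw":0},{"x":0.55,"y":-0.01,"z":-0.7,"ax":0,"ay":0,"az":0,"claw":0},{"x":0.8,"y":-0.01,"z":-0.7,"ax":0,"ay":0,"az":0,"claw":0},{"x":1,"y":-0.01,"z":-0.7,"ax":0,"ay":0,"az":0,"claw":0},{"x":1,"y":-0.01,"z":-0.7,"ax":0,"ay":0,"az":0,"claw":0}])

```text
t: 7.42
tool_pos: [0.4917, 0.1324, 0.2648]
ee_rot: [[0.12, 0.993, -0.003], [0.993, -0.12, 0.002], [0.001, -0.004, -1.0]]
force: [-0.5, -0.3, -0.3]
gripper_width: 0.0001
grip_force: 0.0
```

arm_command(commands=[{"x":0.25,"y":0,"z":0,"ax":0,"ay":0,"az":0,"claw":0},{"x":0.5,"y":0,"z":0,"ax":0,"ay":0,"az":0,"claw":0},{"x":0.75,"y":0,"z":0,"ax":0,"ay":0,"az":0,"claw":0},{"x":0.9,"y":0,"z":0,"ax":0,"ay":0,"az":0,"claw":0},{"x":0.9,"y":0,"z":0,"ax":0,"ay":0,"az":0,"claw":0},{"x":0.9,"y":0,"z":0,"ax":0,"ay":0,"az":0,"claw":0}])

```text
t: 7.92
tool_pos: [0.5082, 0.2626, 0.2651]
ee_rot: [[0.123, 0.992, -0.003], [0.992, -0.123, -0.001], [-0.002, -0.003, -1.0]]
force: [-0.0, -0.2, -0.2]
gripper_width: -0.0002
grip_force: 0.0
```

```bash
python3 - <<'E'
from go import *
rows([(180,0,260,0),(180,0,170,0)])
E
```

```text
t 7.92 now nest 186.6 1.1 265.1 yaw 0.03 F -0.2 0.0 -0.2 w -0.0002 q [ 27.  13.   9.  86.   0. 124.]
(180, 0, 260, 0) sh [-0.044  0.007  0.034] w [-0.002  0.001  0.   ]
(180, 0, 170, 0) sh [-0.043  0.009  0.634] w [-0.002  0.001  0.   ]
```

arm_command(commands=[{"x":0,"y":0.01,"z":0.2,"ax":0,"ay":0,"az":0,"claw":0},{"x":-0.02,"y":0.01,"z":0.4,"ax":0,"ay":0,"az":0,"claw":0},{"x":-0.04,"y":0.01,"z":0.6,"ax":0,"ay":0,"az":0,"claw":0},{"x":-0.04,"y":0.01,"z":0.63,"ax":0,"ay":0,"az":0,"claw":0},{"x":-0.04,"y":0.01,"z":0.63,"ax":0,"ay":0,"az":0,"claw":0}])

```text
t: 8.33
tool_pos: [0.5079, 0.2537, 0.1707]
ee_rot: [[0.127, 0.992, -0.005], [0.992, -0.127, -0.002], [-0.003, -0.004, -1.0]]
force: [0.5, -0.4, 0.0]
gripper_width: 0.0002
grip_force: 0.0
```

```bash
python3 - <<'E'
from go import *
T=[]
for th in (0,.1,.2,.3,.4,.5,.6,.7,.8,.9,1.0):
    f=th-.087; T.append((round(136-105*np.sin(f)+7*np.cos(f),1),0,round(65+105*np.cos(f)+7*np.sin(f),1),0))
rows(T)
E
```

```text
t 8.33 now nest 177.8 0.3 170.7 yaw -0.19 F -0.4 -0.5 0.0 w 0.0002 q [ 27.  12.  -4.  74.   0. 124.]
(np.float64(152.1), 0, np.float64(169.0), 0) sh [-0.171  0.002  0.011] w [-0.003  0.002 -0.002]
(np.float64(141.6), 0, np.float64(170.1), 0) sh [-0.241  0.002  0.004] w [-0.003  0.002 -0.002]
(np.float64(131.1), 0, np.float64(170.1), 0) sh [-0.311  0.003  0.005] w [-0.003  0.002 -0.002]
(np.float64(120.6), 0, np.float64(169.1), 0) sh [-0.381  0.003  0.011] w [-0.003  0.002 -0.002]
(np.float64(110.3), 0, np.float64(167.1), 0) sh [-0.45   0.003  0.025] w [-0.003  0.002 -0.002]
(np.float64(100.3), 0, np.float64(164.0), 0) sh [-0.516  0.004  0.046] w [-0.003  0.002 -0.002]
(np.float64(90.6), 0, np.float64(159.9), 0) sh [-0.581  0.004  0.073] w [-0.003  0.002 -0.002]
(np.float64(81.3), 0, np.float64(154.9), 0) sh [-0.643  0.004  0.107] w [-0.003  0.002 -0.002]
(np.float64(72.6), 0, np.float64(149.0), 0) sh [-0.701  0.005  0.146] w [-0.003  0.002 -0.002]
(np.float64(64.5), 0, np.float64(142.3), 0) sh [-0.755  0.005  0.191] w [-0.003  0.002 -0.002]
(np.float64(57.2), 0, np.float64(134.7), 0) sh [-0.803  0.005  0.242] w [-0.003  0.002 -0.002]
```

arm_command(commands=[{"x":-0.06,"y":0,"z":0,"ax":0,"ay":0,"az":0,"claw":0},{"x":-0.12,"y":0,"z":0,"ax":0,"ay":0,"az":0,"claw":0},{"x":-0.16,"y":0,"z":0,"ax":0,"ay":0,"az":0,"claw":0},{"x":-0.19,"y":0,"z":0,"ax":0,"ay":0,"az":0,"claw":0},{"x":-0.22,"y":0,"z":0,"ax":0,"ay":0,"az":0,"claw":0},{"x":-0.25,"y":0,"z":0,"ax":0,"ay":0,"az":0,"claw":0},{"x":-0.29,"y":0,"z":0,"ax":0,"ay":0,"az":0,"claw":0}])

```text
t: 8.92
tool_pos: [0.5052, 0.2141, 0.1752]
ee_rot: [[0.125, 0.992, 0.004], [0.992, -0.125, 0.005], [0.006, 0.003, -1.0]]
force: [0.3, 6.8, 4.8]
gripper_width: 0.0
grip_force: 3.4
```

arm_command(commands=[{"x":-0.04,"y":0,"z":0,"ax":0,"ay":0,"az":0,"claw":0},{"x":-0.08,"y":0,"z":0.01,"ax":0,"ay":0,"az":0,"claw":0},{"x":-0.12,"y":0,"z":0.015,"ax":0,"ay":0,"az":0,"claw":0},{"x":-0.16,"y":0,"z":0.025,"ax":0,"ay":0,"az":0,"claw":0},{"x":-0.2,"y":0,"z":0.035,"ax":0,"ay":0,"az":0,"claw":0}])

```text
t: 9.33
tool_pos: [0.5016, 0.1837, 0.17]
ee_rot: [[0.125, 0.992, 0.004], [0.992, -0.125, 0.004], [0.004, 0.004, -1.0]]
force: [0.9, 4.9, 6.1]
gripper_width: -0.0001
grip_force: 2.8
```

```bash
python3 - <<'E'
from go import *
T=[]
for th in (.4,.5,.6,.7,.8,.9,1.0):
    f=th-.087; T.append((round(136-105*np.sin(f)+7*np.cos(f),1),0,round(65+105*np.cos(f)+7*np.sin(f),1),0))
rows(T)
E
```

```text
t 9.33 now nest 107.5 -2.1 170.0 yaw -0.07 F 5.0 -0.3 6.1 w -0.0001 q [ 20.   8.  -9.  73.   0. 117.]
(np.float64(110.3), 0, np.float64(167.1), 0) sh [ 0.019 -0.014  0.02 ] w [ 0.003 -0.003 -0.001]
(np.float64(100.3), 0, np.float64(164.0), 0) sh [-0.048 -0.014  0.04 ] w [ 0.003 -0.003 -0.001]
(np.float64(90.6), 0, np.float64(159.9), 0) sh [-0.113 -0.014  0.067] w [ 0.003 -0.003 -0.001]
(np.float64(81.3), 0, np.float64(154.9), 0) sh [-0.175 -0.014  0.1  ] w [ 0.003 -0.003 -0.001]
(np.float64(72.6), 0, np.float64(149.0), 0) sh [-0.233 -0.014  0.139] w [ 0.003 -0.003 -0.001]
(np.float64(64.5), 0, np.float64(142.3), 0) sh [-0.287 -0.014  0.184] w [ 0.003 -0.003 -0.001]
(np.float64(57.2), 0, np.float64(134.7), 0) sh [-0.336 -0.015  0.234] w [ 0.003 -0.003 -0.001]
```

The arm is moving with light forces, so I'll carry on through over-centre.

arm_command(commands=[{"x":-0.04,"y":-0.01,"z":0.03,"ax":0,"ay":0,"az":0,"claw":0},{"x":-0.08,"y":-0.01,"z":0.05,"ax":0,"ay":0,"az":0,"claw":0},{"x":-0.12,"y":-0.01,"z":0.07,"ax":0,"ay":0,"az":0,"claw":0},{"x":-0.16,"y":-0.01,"z":0.09,"ax":0,"ay":0,"az":0,"claw":0},{"x":-0.2,"y":-0.01,"z":0.115,"ax":0,"ay":0,"az":0,"claw":0},{"x":-0.24,"y":-0.01,"z":0.145,"ax":0,"ay":0,"az":0,"claw":0},{"x":-0.28,"y":-0.01,"z":0.18,"ax":0,"ay":0,"az":0,"claw":0},{"x":-0.32,"y":-0.01,"z":0.22,"ax":0,"ay":0,"az":0,"claw":0},{"x":-0.34,"y":-0.01,"z":0.235,"ax":0,"ay":0,"az":0,"claw":0},{"x":-0.34,"y":-0.01,"z":0.235,"ax":0,"ay":0,"az":0,"claw":0}])

```text
t: 10.17
tool_pos: [0.4912, 0.1313, 0.1308]
ee_rot: [[0.126, 0.992, -0.003], [0.992, -0.126, -0.001], [-0.001, -0.003, -1.0]]
force: [0.1, 0.5, -0.3]
gripper_width: -0.0001
grip_force: 0.0
```

```bash
python3 - <<'E'
from go import *
from h import *
s=r.snapshot("side")
cv2.imwrite("pics/side3.png",cv2.resize(s["frame"][100:300,220:420],None,fx=2,fy=2))
rows([(57,0,260,0)])
E
```

```text
t 10.22 now nest 54.8 1.3 131.4 yaw -0.14 F -0.1 0.6 0.1 w -0.0001 q [ 15.   7. -15.  68.   0. 112.]
(57, 0, 260, 0) sh [ 0.014  0.007 -0.858] w [-0.001  0.    -0.002]
```

View pics/side3.png

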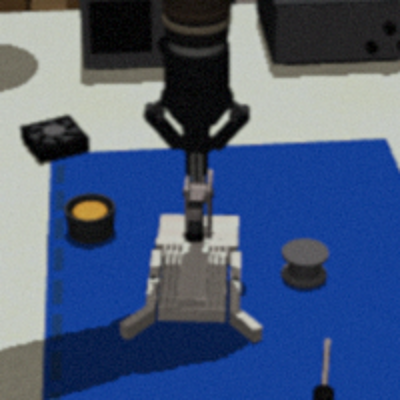

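The force is zero and the arm (around (195,210)) has left the fingers and is swinging down. I'll lift clear and wait out the hold.

arm_command(commands=[{"x":-0.05,"y":0,"z":-0.25,"ax":0,"ay":0,"az":0,"claw":0},{"x":-0.1,"y":0,"z":-0.5,"ax":0,"ay":0,"az":0,"claw":0},{"x":-0.3,"y":0,"z":-0.75,"ax":0,"ay":0,"az":0,"claw":0},{"x":-0.5,"y":0,"z":-0.9,"ax":0,"ay":0,"az":0,"claw":0},{"x":-0.7,"y":0,"z":-0.9,"ax":0,"ay":0,"az":0,"claw":0},{"x":-0.9,"y":0,"z":-0.9,"ax":0,"ay":0,"az":0,"claw":0},{"x":-1,"y":0,"z":-0.9,"ax":0,"ay":0,"az":0,"claw":0},{"x":-1,"y":0,"z":-0.9,"ax":0,"ay":0,"az":0,"claw":0}])

```text
t: 10.88
tool_pos: [0.4733, -0.0187, 0.2677]
ee_rot: [[0.129, 0.992, 0.001], [0.992, -0.129, -0.001], [-0.001, 0.001, -1.0]]
force: [0.2, 0.6, -1.1]
gripper_width: 0.0
grip_force: 0.0
```

```bash
python3 - <<'E'
from go import *
from h import *
a=r.snapshot("side")["frame"][100:320,220:420]; b=r.snapshot("top")["frame"][160:300,110:310]
a=cv2.resize(a,None,fx=2,fy=2); b=cv2.resize(b,None,fx=2,fy=2); b=cv2.copyMakeBorder(b,0,a.shape[0]-b.shape[0],0,0,0)
cv2.imwrite("pics/closed.png",np.hstack([a,b])); rows([])
E
```

```text
t 10.98 now nest -94.6 0.9 267.3 yaw -0.17 F 0.3 -0.1 -1.1 w 0.0005 q [-2.  2. -4. 85.  0. 95.]
```

View pics/closed.png

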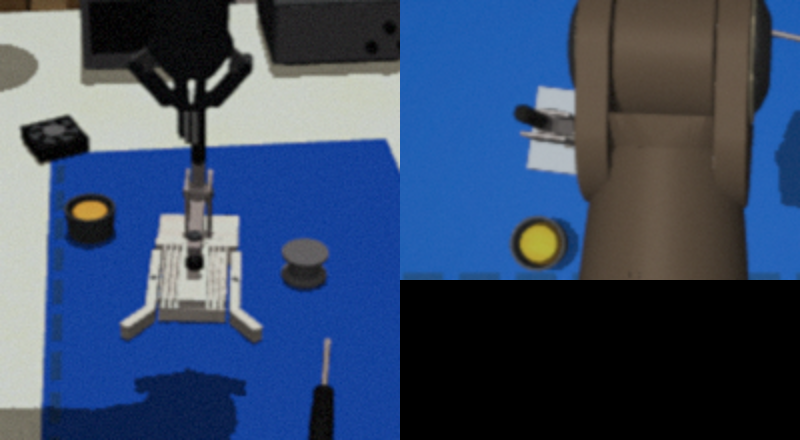

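The clamp is closed, with its foot on the module's land at (195,262) and the handle upright. I'll hold the robot clear for about 3.3 s.

arm_command(commands=[{"x":0,"y":0,"z":0,"ax":0,"ay":0,"az":0,"claw":0},{"x":0,"y":0,"z":0,"ax":0,"ay":0,"az":0,"claw":0},{"x":0,"y":0,"z":0,"ax":0,"ay":0,"az":0,"claw":0},{"x":0,"y":0,"z":0,"ax":0,"ay":0,"az":0,"claw":0},{"x":0,"y":0,"z":0,"ax":0,"ay":0,"az":0,"claw":0},{"x":0,"y":0,"z":0,"ax":0,"ay":0,"az":0,"claw":0},{"x":0,"y":0,"z":0,"ax":0,"ay":0,"az":0,"claw":0},{"x":0,"y":0,"z":0,"ax":0,"ay":0,"az":0,"claw":0},{"x":0,"y":0,"z":0,"ax":0,"ay":0,"az":0,"claw":0},{"x":0,"y":0,"z":0,"ax":0,"ay":0,"az":0,"claw":0},{"x":0,"y":0,"z":0,"ax":0,"ay":0,"az":0,"claw":0},{"x":0,"y":0,"z":0,"ax":0,"ay":0,"az":0,"claw":0},{"x":0,"y":0,"z":0,"ax":0,"ay":0,"az":0,"claw":0},{"x":0,"y":0,"z":0,"ax":0,"ay":0,"az":0,"claw":0},{"x":0,"y":0,"z":0,"ax":0,"ay":0,"az":0,"claw":0},{"x":0,"y":0,"z":0,"ax":0,"ay":0,"az":0,"claw":0},{"x":0,"y":0,"z":0,"ax":0,"ay":0,"az":0,"claw":0},{"x":0,"y":0,"z":0,"ax":0,"ay":0,"az":0,"claw":0},{"x":0,"y":0,"z":0,"ax":0,"ay":0,"az":0,"claw":0},{"x":0,"y":0,"z":0,"ax":0,"ay":0,"az":0,"claw":0}])

```text
t: 12.65
tool_pos: [0.4736, -0.0164, 0.2673]
ee_rot: [[0.125, 0.992, -0.0], [0.992, -0.125, 0.0], [0.0, -0.0, -1.0]]
force: [-1.1, 0.7, -0.0]
gripper_width: -0.0003
grip_force: 0.0
```

arm_command(commands=[{"x":0,"y":0,"z":0,"ax":0,"ay":0,"az":0,"claw":0},{"x":0,"y":0,"z":0,"ax":0,"ay":0,"az":0,"claw":0},{"x":0,"y":0,"z":0,"ax":0,"ay":0,"az":0,"claw":0},{"x":0,"y":0,"z":0,"ax":0,"ay":0,"az":0,"claw":0},{"x":0,"y":0,"z":0,"ax":0,"ay":0,"az":0,"claw":0},{"x":0,"y":0,"z":0,"ax":0,"ay":0,"az":0,"claw":0},{"x":0,"y":0,"z":0,"ax":0,"ay":0,"az":0,"claw":0},{"x":0,"y":0,"z":0,"ax":0,"ay":0,"az":0,"claw":0},{"x":0,"y":0,"z":0,"ax":0,"ay":0,"az":0,"claw":0},{"x":0,"y":0,"z":0,"ax":0,"ay":0,"az":0,"claw":0},{"x":0,"y":0,"z":0,"ax":0,"ay":0,"az":0,"claw":0},{"x":0,"y":0,"z":0,"ax":0,"ay":0,"az":0,"claw":0},{"x":0,"y":0,"z":0,"ax":0,"ay":0,"az":0,"claw":0},{"x":0,"y":0,"z":0,"ax":0,"ay":0,"az":0,"claw":0},{"x":0,"y":0,"z":0,"ax":0,"ay":0,"az":0,"claw":0},{"x":0,"y":0,"z":0,"ax":0,"ay":0,"az":0,"claw":0},{"x":0,"y":0,"z":0,"ax":0,"ay":0,"az":0,"claw":0},{"x":0,"y":0,"z":0,"ax":0,"ay":0,"az":0,"claw":0},{"x":0,"y":0,"z":0,"ax":0,"ay":0,"az":0,"claw":0},{"x":0,"y":0,"z":0,"ax":0,"ay":0,"az":0,"claw":0}])

```text
t: 14.32
tool_pos: [0.4736, -0.0164, 0.2673]
ee_rot: [[0.125, 0.992, 0.0], [0.992, -0.125, 0.0], [0.0, 0.0, -1.0]]
force: [0.5, -0.0, -0.3]
gripper_width: -0.0004
grip_force: 0.0
```

```bash
python3 - <<'E'
from go import *
rows([(50,0,260,0),(75,0,170,0)])
E
```

```text
t 14.32 now nest -94.6 0.9 267.3 yaw -0.1 F 0.1 -0.5 -0.3 w -0.0004 q [-2.  2. -4. 85.  0. 95.]
(50, 0, 260, 0) sh [0.964 0.004 0.049] w [ 0.    -0.    -0.001]
(75, 0, 170, 0) sh [1.13  0.004 0.649] w [ 0.    -0.    -0.001]
```

arm_command(commands=[{"x":0.25,"y":0,"z":0,"ax":0,"ay":0,"az":0,"claw":0},{"x":0.5,"y":0,"z":0,"ax":0,"ay":0,"az":0,"claw":0},{"x":0.75,"y":0,"z":0,"ax":0,"ay":0,"az":0,"claw":0},{"x":0.97,"y":0.004,"z":0,"ax":0,"ay":0,"az":0,"claw":0},{"x":1,"y":0.004,"z":0,"ax":0,"ay":0,"az":0,"claw":0},{"x":1,"y":0.004,"z":0.2,"ax":0,"ay":0,"az":0,"claw":0},{"x":1,"y":0.004,"z":0.4,"ax":0,"ay":0,"az":0,"claw":0},{"x":1,"y":0.004,"z":0.6,"ax":0,"ay":0,"az":0,"claw":0},{"x":1,"y":0.004,"z":0.64,"ax":0,"ay":0,"az":0,"claw":0},{"x":1,"y":0.004,"z":0.64,"ax":0,"ay":0,"az":0,"claw":0},{"x":1,"y":0.004,"z":0.64,"ax":0,"ay":0,"az":0,"claw":0}])

```text
t: 15.23
tool_pos: [0.4932, 0.1321, 0.1724]
ee_rot: [[0.126, 0.992, 0.0], [0.992, -0.126, 0.0], [0.0, 0.0, -1.0]]
force: [0.1, 0.0, 0.9]
gripper_width: -0.0002
grip_force: 0.0
```

```bash
python3 - <<'E'
from go import *
T=[]
for th in (1.64,1.5,1.4,1.3,1.2,1.1,1.0,.9,.8,.7,.6):
    f=th-.087; T.append((round(114+105*np.cos(f)-10*np.sin(f),1),0,round(65+105*np.sin(f)+10*np.cos(f),1),0))
rows(T)
E
```

```text
t 15.23 now nest 55.3 -0.2 172.4 yaw -0.12 F 0.0 -0.1 0.9 w -0.0002 q [ 15.   6. -11.  73.   0. 112.]
(np.float64(105.9), 0, np.float64(170.2), 0) sh [ 0.337 -0.002  0.014] w [ 0.    -0.    -0.001]
(np.float64(120.6), 0, np.float64(170.3), 0) sh [ 0.435 -0.002  0.014] w [ 0.    -0.    -0.001]
(np.float64(131.1), 0, np.float64(169.1), 0) sh [ 0.505 -0.002  0.022] w [ 0.    -0.    -0.001]
(np.float64(141.4), 0, np.float64(166.9), 0) sh [ 0.574 -0.003  0.036] w [ 0.    -0.    -0.001]
(np.float64(151.4), 0, np.float64(163.6), 0) sh [ 0.641 -0.003  0.058] w [ 0.    -0.    -0.001]
(np.float64(161.1), 0, np.float64(159.4), 0) sh [ 0.705 -0.003  0.086] w [ 0.    -0.    -0.001]
(np.float64(170.3), 0, np.float64(154.2), 0) sh [ 0.767 -0.003  0.121] w [ 0.    -0.    -0.001]
(np.float64(178.9), 0, np.float64(148.1), 0) sh [ 0.824 -0.003  0.162] w [ 0.    -0.    -0.001]
(np.float64(186.9), 0, np.float64(141.2), 0) sh [ 0.877 -0.003  0.208] w [ 0.    -0.    -0.001]
(np.float64(194.1), 0, np.float64(133.6), 0) sh [ 0.925 -0.003  0.259] w [ 0.    -0.    -0.001]
(np.float64(200.6), 0, np.float64(125.2), 0) sh [ 0.969 -0.004  0.315] w [ 0.    -0.    -0.001]
```

arm_command(commands=[{"x":0.15,"y":0,"z":0.01,"ax":0,"ay":0,"az":0,"claw":0},{"x":0.26,"y":0,"z":0.01,"ax":0,"ay":0,"az":0,"claw":0},{"x":0.31,"y":0,"z":0.01,"ax":0,"ay":0,"az":0,"claw":0},{"x":0.34,"y":0,"z":0.01,"ax":0,"ay":0,"az":0,"claw":0},{"x":0.37,"y":0,"z":0.01,"ax":0,"ay":0,"az":0,"claw":0},{"x":0.4,"y":0,"z":0.01,"ax":0,"ay":0,"az":0,"claw":0},{"x":0.44,"y":0,"z":0.01,"ax":0,"ay":0,"az":0,"claw":0},{"x":0.48,"y":0,"z":0.015,"ax":0,"ay":0,"az":0,"claw":0},{"x":0.52,"y":0,"z":0.02,"ax":0,"ay":0,"az":0,"claw":0},{"x":0.56,"y":0,"z":0.03,"ax":0,"ay":0,"az":0,"claw":0}])

```text
t: 16.07
tool_pos: [0.5043, 0.2144, 0.1689]
ee_rot: [[0.127, 0.992, 0.003], [0.992, -0.127, -0.002], [-0.001, 0.003, -1.0]]
force: [-1.3, -4.3, 6.4]
gripper_width: 0.0005
grip_force: 3.3
```

```bash
python3 - <<'E'
from go import *
T=[]
for th in (1.3,1.1,1.0,.9,.8,.7,.6):
    f=th-.087; T.append((round(114+105*np.cos(f)-10*np.sin(f),1),0,round(65+105*np.sin(f)+10*np.cos(f),1),0))
rows(T)
E
```

```text
t 16.07 now nest 138.3 -1.0 168.9 yaw -0.17 F -4.4 0.8 6.4 w 0.0005 q [ 23.  10.  -7.  73.  -0. 120.]
(np.float64(141.4), 0, np.float64(166.9), 0) sh [ 0.021 -0.007  0.014] w [ 0.002  0.001 -0.002]
(np.float64(161.1), 0, np.float64(159.4), 0) sh [ 0.152 -0.008  0.063] w [ 0.002  0.001 -0.002]
(np.float64(170.3), 0, np.float64(154.2), 0) sh [ 0.213 -0.008  0.098] w [ 0.002  0.001 -0.002]
(np.float64(178.9), 0, np.float64(148.1), 0) sh [ 0.271 -0.008  0.139] w [ 0.002  0.001 -0.002]
(np.float64(186.9), 0, np.float64(141.2), 0) sh [ 0.324 -0.008  0.185] w [ 0.002  0.001 -0.002]
(np.float64(194.1), 0, np.float64(133.6), 0) sh [ 0.372 -0.009  0.235] w [ 0.002  0.001 -0.002]
(np.float64(200.6), 0, np.float64(125.2), 0) sh [ 0.416 -0.009  0.291] w [ 0.002  0.001 -0.002]
```

arm_command(commands=[{"x":0.04,"y":-0.007,"z":0.015,"ax":0,"ay":0,"az":0,"claw":0},{"x":0.08,"y":-0.007,"z":0.03,"ax":0,"ay":0,"az":0,"claw":0},{"x":0.12,"y":-0.007,"z":0.045,"ax":0,"ay":0,"az":0,"claw":0},{"x":0.16,"y":-0.007,"z":0.065,"ax":0,"ay":0,"az":0,"claw":0},{"x":0.2,"y":-0.007,"z":0.085,"ax":0,"ay":0,"az":0,"claw":0},{"x":0.24,"y":-0.007,"z":0.11,"ax":0,"ay":0,"az":0,"claw":0},{"x":0.28,"y":-0.007,"z":0.14,"ax":0,"ay":0,"az":0,"claw":0},{"x":0.32,"y":-0.007,"z":0.175,"ax":0,"ay":0,"az":0,"claw":0},{"x":0.36,"y":-0.007,"z":0.215,"ax":0,"ay":0,"az":0,"claw":0},{"x":0.4,"y":-0.007,"z":0.25,"ax":0,"ay":0,"az":0,"claw":0},{"x":0.42,"y":-0.007,"z":0.26,"ax":0,"ay":0,"az":0,"claw":0}])

```text
t: 16.98
tool_pos: [0.5094, 0.2789, 0.1258]
ee_rot: [[0.125, 0.992, -0.003], [0.992, -0.125, -0.001], [-0.001, -0.003, -1.0]]
force: [-0.5, -0.3, -0.3]
gripper_width: -0.0
grip_force: 0.0
```

```bash
python3 -c "
from go import *
rows([(220,0,265,0)])"
```

```text
t 16.98 now nest 202.9 1.9 125.8 yaw -0.05 F -0.4 0.4 -0.3 w -0.0 q [ 29.  14.  -7.  69.   0. 126.]
(220, 0, 265, 0) sh [ 0.113  0.01  -0.928] w [-0.002  0.001 -0.001]
```

The handle has thrown over and the force is zero. I'll lift away towards +x.

arm_command(commands=[{"x":0.05,"y":0,"z":-0.25,"ax":0,"ay":0,"az":0,"claw":0},{"x":0.1,"y":0,"z":-0.5,"ax":0,"ay":0,"az":0,"claw":0},{"x":0.2,"y":0,"z":-0.75,"ax":0,"ay":0,"az":0,"claw":0},{"x":0.4,"y":0,"z":-0.95,"ax":0,"ay":0,"az":0,"claw":0},{"x":0.6,"y":0,"z":-1,"ax":0,"ay":0,"az":0,"claw":0},{"x":0.8,"y":0.1,"z":-1,"ax":0,"ay":0,"az":0,"claw":0},{"x":0.9,"y":0.2,"z":-1,"ax":0,"ay":0,"az":0,"claw":0},{"x":0.9,"y":0.2,"z":-1,"ax":0,"ay":0,"az":0,"claw":0},{"x":0.9,"y":0.2,"z":-1,"ax":0,"ay":0,"az":0,"claw":0},{"x":0.9,"y":0.2,"z":-1,"ax":0,"ay":0,"az":0,"claw":0},{"x":0.9,"y":0.2,"z":-1,"ax":0,"ay":0,"az":0,"claw":0},{"x":0.9,"y":0.2,"z":-1,"ax":0,"ay":0,"az":0,"claw":0}])

```text
t: 17.98
tool_pos: [0.5565, 0.4076, 0.2786]
ee_rot: [[0.126, 0.992, 0.0], [0.992, -0.126, 0.0], [0.0, 0.0, -1.0]]
force: [-0.3, -0.3, -0.6]
gripper_width: 0.0001
grip_force: 0.0
```

```bash
python3 - <<'E'
from go import *
from h import *
s=r.snapshot("top"); np.savez("top3.npz",**s)
a=r.snapshot("side")["frame"][100:320,220:420]; b=s["frame"][160:300,110:310]
a=cv2.resize(a,None,fx=2,fy=2); b=cv2.resize(b,None,fx=2,fy=2); b=cv2.copyMakeBorder(b,0,a.shape[0]-b.shape[0],0,0,0)
cv2.imwrite("pics/end.png",np.hstack([a,b])); rows([])
# module rear edge: last non-blue going right along rows in the pocket, cast at z=0.032 top edge / 0 bottom
d=s["frame"][...,0].astype(float)-s["frame"][...,2]; e=[]
for v in range(222,242):
    u=225
    while d[v,u+1]<60: u+=1
    e.append((u+(60-d[v,u])/(d[v,u+1]-d[v,u]),v))
for h in(0,.032):
    P=ray(s,e,h)[:,:2]-O; print("rear x",h,(np.median(P@ex)*1e3).round(1), (np.polyfit(P@ey,P@ex,1)[0]*57.3).round(1))
E
```

```text
t 18.08 now nest 336.7 -29.1 278.7 yaw -0.13 F -0.4 -0.7 -0.6 w 0.0002 q [ 36.  27.  31.  93.   0. 133.]
rear x 0 -59.9 -0.0
rear x 0.032 -62.7 -0.0
```

View pics/end.png

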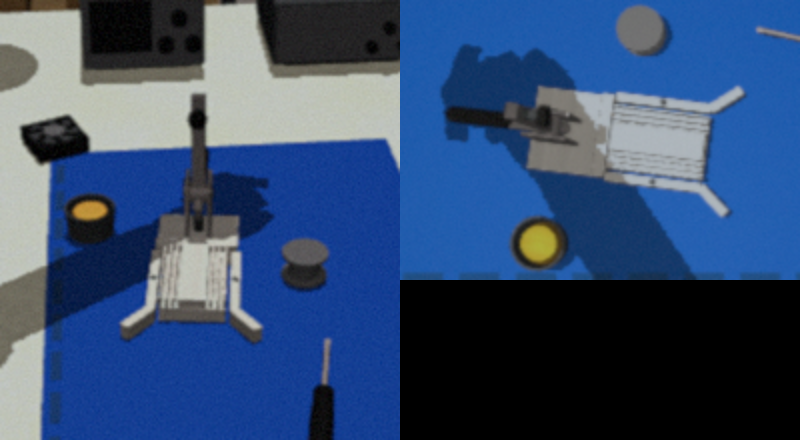

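The final view shows the clamp fully back (arm up at (197,100), handle lying to the left in the top view). The module's rear edge measures x = -59.9 mm and square, so it is home, and the spool, pot and screwdriver have not moved.

```bash
python3 -c "
from rig import r
print(r.hand_in())"
```

```text
the job is handed in; nothing more can be done
None
```

The module is home in the nest (rear edge within about 0.1 mm of where it should be), the clamp held it on its own for over 3 s and is now fully back open, the spool, screwdriver and pot were left where they were, and I handed the job in at about 18 s.

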